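Swap the beam filters on a spring-latched slide mount

ROBOT

A 6-joint arm with a two-finger parallel gripper is mounted at the origin on the work surface. World frame = base frame: x ahead of the robot, y to its left, z up, the work surface at z = 0. Lengths are in m, angles in rad, forces in N, time in s.
With the tool pointing down it reaches from about 0.275 to 0.725 m from the base axis. Payload 15.9 kg.
Tool frame: the origin (TCP) lies at the very end of the fingers, on their centre line; the grasp point (between the pads) lies 19 mm behind it (arm.tcp_to_grasp is the distance from the TCP to the grasp point, in m); z points along the fingers, y is the direction in which the jaws open and shut (so a half turn about z gives the same grasp; the last joint's range is limited). The gripper opens to 85 mm and grips with 20 to 120 N. Pads are 22 mm wide; open, the fingers measure 114 mm over their backs; the gripper's body (76 mm by 85 mm) begins 54 mm behind the grasp point. The pads swing forward as they close: fully open they stand 13 mm farther back than shut.
Start: joints at [-1.304, 0.213, -0.034, 1.323, 0, 1.571], TCP at [0.132, -0.482, 0.231] pointing down, gripper open.
Joint ranges: [-2.98, 2.98], [-0.74, 1.72], [-1.14, 1.35], [-2.1, 2.04], [-1.57, 1.44], [-3.14, 3.14]. Speed limits (rad/s): [1.89, 1.89, 2.39, 2.57, 3.14, 3.14].

INTERFACE

Orientations are given as a unit quaternion [x, y, z, w].
In Python, from rig import arm gives the robot as it stands.
- The arm moves only by the tool send_rows, never from a script. Its argument "commands" is a list of rows, each a list of 7 numbers: the turn, a rotation vector about the tool's x, y, z in degrees, then the shift along the tool's x, y, z in m, then the finger opening in m, from 0 to 0.0854. In form: [[wx, wy, wz, x, y, z, jaw], ...]. A call has 1 to 20 rows; each row shifts and turns the commanded pose from where the row before left it, along the tool's axes as they then stand; what a row does not reach is not made up. A row lasts 1/8 s, in which the tool goes at most 62.5 mm and 10.7 degrees, less where a joint would pass 70% of its speed; a pose out of reach is approached as far as the arm can. A call is refused whole if a number of a shift passes 0.0625 or a number of a turn 10.7, either way. A call with a gripper value outside its range is refused whole. The fingers move at their own pace and stop on an object; the grip force is fixed at half the most. Time passes only in rows, so rows that do not move let the fingers close. It gives the time, the measured TCP pose, the force and the opening at its end, in the units of the state.
- arm.get_state(): the state, without advancing time (a new reading comes with each control period).
- arm.read_camera(name): name is "scene" or "top" or "wrist"; returns a dict with "color" (400x640x3 uint8, red, green, blue), "depth" (400x640 float32, m along the optical axis (not along the pixel's ray), 0 where there is no reading), "fx", "fy", "cx", "cy" (pixels), "rvec" (rotation vector, rad) and "tvec" (3), from world to camera coordinates, as OpenCV has them. Camera axes: x right, y down, z forward; pixel columns grow to the right and rows downward; lengths in m; the calibration is good to about 2 mm. A picture is of the moment at which its call begins.
- arm.hand_in(): hands the job in, once; it reports no verdict.
The state is a dict: "t": time; "joint_positions": joint angles; "dq": joint speeds; "tau": joint torques, N m; "ee_pos": TCP position; "orientation": TCP orientation; "force": force on the tool from outside, world axes, zero at the start; "moment": the same for the moment, N m; "opening": opening from 0.0 (shut) to 1.0 (fully open).
Only numpy, scipy, OpenCV 4.12 (cv2) and the standard library are available. Lean on these libraries where they do the work, as an engineer would, in place of code of your own. Each camera call takes 0.05 s, during which the arm holds its last target.

TASK

Swap the filter in the beam with your fingertips alone; grip and lift nothing and leave the loose parts where they are. First press down the release button beside the slide with the square knob, so that this slide springs fully out. Then push the slide with the round knob in past its stop pin and let it go, so that it springs back and stays latched at mid position.

Things in the scene. Friction and masses are not known exactly. Their poses are not given: they have to be found in the camera images.
- round_knob (a point): Centre of the push knob at the robot's end of the round filter's slide: a round aluminium drum, 36 mm across, 55 mm tall (underside 32 mm above the table). It moves with the slide. Frame: x = direction of pushing in (level, away from the robot), z up. The face to push looks to -x, 18 mm from this point, free from above and in front; the rails begin 80 mm beyond this point when the slide is fully out.
- round_slide (a joint): Travel of the round filter's slide in m: 0 = fully out, 0.055 = end stop. A spring pushes it out (5 N at 0, 9 N at 0.055). Pushed in, it rides over its sprung stop pin (up to about 15 N in all), which snaps up behind it at 0.030. Let go between 0.032 and 0.055, it returns and latches at 0.030: mid position, filter in the beam. Let go earlier, it returns to 0.
- round_button (a point): Centre of the top of the round filter slide's release button: an upright white plastic cap, 22 mm across, its top 64 mm above the table when up, in a grey block 34 x 34 mm whose top is 12 mm lower. It stands 52 mm to the -y side of its own slide's centre line (frame as for the knob). It is one piece with the stop pin under the slide.
- round_stop (a joint): How far the round filter slide's release button and stop pin are pressed down, in m: 0 = up, 0.010 = fully down (about 5 N, or 10 N while it holds a latched slide). From 0.008 on the pin is clear and a latched slide springs out to 0. Springs back up by itself.
- round_unit: Fixed mount of the round filter's slide on the dark breadboard (12 mm thick), origin on the breadboard under the slide's centre line, beside the button; x = direction of pushing in, z up. Two aluminium rails, 52 mm over all, tops 58 mm above the table, from x = -35 to 95 mm. The slide's black round filter cell, 36 mm, tops out 92 mm above the table, at x = 15 mm when the slide is out.
- square_knob (a point): Centre of the push knob at the robot's end of the square filter's slide: a square aluminium block, 36 x 36 mm seen from above, 55 mm tall (underside 32 mm above the table). It moves with the slide. Frame: x = direction of pushing in (level, away from the robot), z up. The face to push looks to -x, 18 mm from this point, free from above and in front; the rails begin 80 mm beyond this point when the slide is fully out.
- square_slide (a joint): Travel of the square filter's slide in m: 0 = fully out, 0.055 = end stop. A spring pushes it out (5 N at 0, 9 N at 0.055). Pushed in, it rides over its sprung stop pin (up to about 15 N in all), which snaps up behind it at 0.030. Let go between 0.032 and 0.055, it returns and latches at 0.030: mid position, filter in the beam. Let go earlier, it returns to 0.
- square_button (a point): Centre of the top of the square filter slide's release button: an upright white plastic cap, 22 mm across, its top 64 mm above the table when up, in a grey block 34 x 34 mm whose top is 12 mm lower. It stands 52 mm to the -y side of its own slide's centre line (frame as for the knob). It is one piece with the stop pin under the slide.
- square_stop (a joint): How far the square filter slide's release button and stop pin are pressed down, in m: 0 = up, 0.010 = fully down (about 5 N, or 10 N while it holds a latched slide). From 0.008 on the pin is clear and a latched slide springs out to 0. Springs back up by itself.
- square_unit: Fixed mount of the square filter's slide on the dark breadboard (12 mm thick), origin on the breadboard under the slide's centre line, beside the button; x = direction of pushing in, z up. Two aluminium rails, 52 mm over all, tops 58 mm above the table, from x = -35 to 95 mm. The slide's black square filter cell, 36 mm, tops out 92 mm above the table, at x = 15 mm when the slide is out.
- lens_cell_mid (a point): Centre of a bystander: loose aluminium lens ring, 32 mm across, 12 mm high, lying on the breadboard between the slides. Leave it alone.
- post_mid (a point): Centre of a bystander: loose steel post on a round foot, 31 mm across, 50 mm tall, standing on the breadboard behind the slides. Leave it alone.
- spare_cell_mid (a point): Centre of a bystander: loose grey square filter cell 34 x 34 x 14 mm lying on the breadboard between the slides. Leave it alone.
- mouse_mid (a point): Centre of a bystander: black computer mouse, about 105 x 60 x 32 mm. Leave it alone.
- solvent_mid (a point): Centre of a bystander: clear plastic bottle, 52 mm across, 130 mm tall. Leave it alone.
- lens_case_mid (a point): Centre of a bystander: white plastic lens case 60 x 60 x 22 mm. Leave it alone.
- driver_grip (a point): Middle of the handle of a screwdriver 170 mm long lying on the table, a bystander. Leave it alone.

How it is judged:
By the outcome, as a careful person would: the job done as asked, in the order asked, and still so for the second after the job is handed in, with the robot touching nothing.
It also fails if it takes over 40 s, if anything falls off the work surface, if the arm or the gripper's body presses on something with over 40 N, if the wrist force passes 120 N, or if a joint passes its speed limit or range.

## Working session

There is one attempt and no reset: what is moved stays moved. The work goes in short steps, Python scripts to look and compute and a tool call to move; the robot and the scene stay as the last step left them, time stands still between calls to the robot, and variables do not carry over. Pictures are saved under pics/ and viewed, and the job is handed in when it is done.

Besides the shell and the picture viewer there is one more tool, called after ">>>" as a command line: name --pt "numbers of a row" for each row, then --argument value for the rest. send_rows: Moves the arm, as the interface text tells. Its arguments: {"type":"object","properties":{"commands":{"type":"array"}},"required":["commands"]}

```bash
mkdir -p pics
cat > h.py <<'E'
import numpy as np, cv2
from rig import arm
def snap(n,f):
    c=arm.read_camera(n); cv2.imwrite('pics/'+f+'.png',c['color'][:,:,::-1]); np.savez('pics/'+f+'.npz',**c); return c
def ray(c,u,v,z):
    R=cv2.Rodrigues(np.array(c['rvec'],float))[0]; t=np.array(c['tvec'],float).ravel()
    o=-R.T@t; d=R.T@np.array([(u-c['cx'])/c['fx'],(v-c['cy'])/c['fy'],1])
    return o+d*(z-o[2])/d[2]
def cloud(c):
    R=cv2.Rodrigues(np.array(c['rvec'],float))[0]; t=np.array(c['tvec'],float).ravel()
    v,u=np.mgrid[:400,:640]; d=c['depth']
    p=np.stack([(u-c['cx'])/c['fx']*d,(v-c['cy'])/c['fy']*d,d],-1)
    return (p-t)@R
E
python3 - <<'E'
from h import *
for n in('top','scene'): 
    c=snap(n,n+'1'); print(n,ray(c,320,200,0),c['fx'])
print(arm.get_state())
E
```

```text
top [ 0.57263791 -0.01390839  0.        ] 499.7936588917732
scene [ 0.47049309 -0.00359158  0.        ] 418.3383546870859
{'t': 0.1, 'joint_positions': array([-1.30398761e+00,  2.13334220e-01, -3.49670256e-02,  1.32350606e+00,
        3.82763156e-05,  1.57081719e+00]), 'dq': array([-4.26162838e-04, -2.29912642e-03,  2.48660710e-04,  4.60809557e-04,
        1.28218649e-03, -7.48890374e-06]), 'tau': array([-1.45923532e-04, -6.87246037e+01,  4.87808990e+01,  1.20657793e-02,
       -5.85743737e-05, -4.33050911e-05]), 'ee_pos': array([ 0.13176   , -0.48201689,  0.23086366]), 'orientation': array([ 9.91116090e-01,  1.32998651e-01, -4.82718289e-05, -5.03543365e-04]), 'force': array([-0.06893068,  1.0277952 , -0.04493707]), 'moment': array([-0.0067729 , -0.03837114,  0.02361252]), 'opening': 1.0034852026431134}
```

View pics/top1.png

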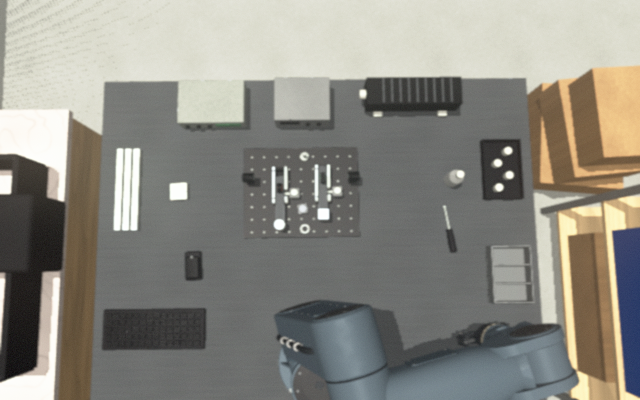

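View pics/scene1.png

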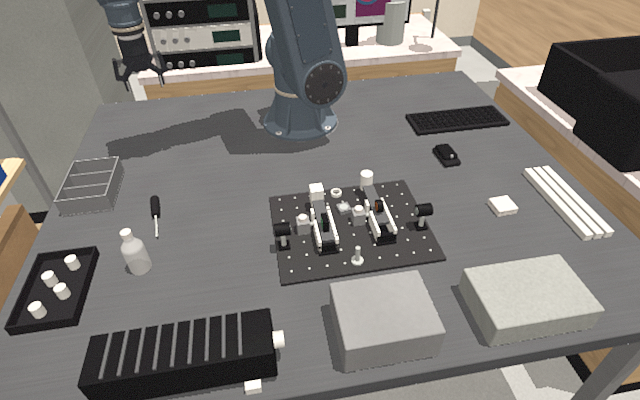

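The top view shows the round knob near (279,225) and the square knob near (323,214). Their buttons are near (294,193) and (337,191). I'll zoom in and measure them.

Run:
```python
from h import *
c=dict(np.load('pics/top1.npz')); im=c['color'][140:245,235:370,::-1]
cv2.imwrite('pics/topz.png',cv2.resize(im,None,fx=5.5,fy=5.5,interpolation=cv2.INTER_CUBIC))
P=cloud(c)
# height clusters
for nm,lo,hi in(('knob',.080,.0905),('btn',.0595,.069),('rail',.055,.0595)):
    m=((P[...,2]>lo)&(P[...,2]<hi)&(c['depth']>0)).astype(np.uint8); m[:140]=0;m[245:]=0;m[:,:235]=0;m[:,370:]=0
    n,l,s,ce=cv2.connectedComponentsWithStats(m)
    for i in range(1,n):
        if s[i,4]>8:
            q=P[l==i]; print(nm,s[i],ce[i].round(1),q.mean(0).round(4),q.min(0).round(3),q.max(0).round(3))
```

```text
knob [243 173  12   9  60] [248.5 177.2] [0.6454 0.2375 0.0861] [0.632 0.218 0.08 ] [0.661 0.258 0.09 ]
knob [321 173   5  10  21] [322.5 177.8] [ 0.6403 -0.0225  0.0865] [ 0.626 -0.031  0.082] [ 0.657 -0.017  0.09 ]
knob [348 172  12   9  64] [353.5 176. ] [ 0.6458 -0.1315  0.086 ] [ 0.632 -0.151  0.08 ] [ 0.661 -0.112  0.09 ]
knob [277 185   5   8  23] [279.1 189.1] [0.6016 0.13   0.0866] [0.592 0.123 0.08 ] [0.616 0.138 0.09 ]
knob [319 209  10  10  78] [323.6 213.6] [ 0.514  -0.0248  0.0865] [ 0.498 -0.04   0.08 ] [ 0.53  -0.009  0.09 ]
knob [275 219  10  11  59] [279.2 223.9] [0.4797 0.1299 0.0858] [0.462 0.113 0.08 ] [0.497 0.145 0.09 ]
btn [283 180   5   9  14] [285.4 184.1] [0.6229 0.1095 0.0624] [0.608 0.104 0.06 ] [0.638 0.118 0.068]
btn [328 180   3   7  10] [328.8 182.8] [ 0.6264 -0.0451  0.0613] [ 0.615 -0.049  0.06 ] [ 0.636 -0.042  0.064]
btn [273 188   2   8   9] [273.6 191.4] [0.5972 0.1515 0.0619] [0.585 0.15  0.06 ] [0.61  0.154 0.067]
btn [292 189   6   7  18] [294.2 192.3] [0.593  0.0783 0.0634] [0.583 0.068 0.06 ] [0.604 0.086 0.069]
btn [335 188   6   6  19] [3
[... 690 characters left out ...]
.0575] [ 0.605 -0.003  0.055] [0.63  0.001 0.059]
rail [321 183   8   7  25] [325.2 184.9] [ 0.6195 -0.0325  0.0573] [ 0.605 -0.042  0.055] [ 0.627 -0.017  0.059]
rail [293 188   5   6  11] [295.4 190. ] [0.6021 0.0742 0.058 ] [0.591 0.068 0.055] [0.61  0.083 0.059]
rail [276 195  12  21  62] [280.8 203. ] [0.5563 0.1261 0.0575] [0.513 0.104 0.055] [0.584 0.143 0.059]
rail [320 194  11   6  31] [325.7 197.1] [ 0.5755 -0.0334  0.0575] [ 0.569 -0.049  0.055] [ 0.587 -0.013  0.059]
rail [319 203   9   6  29] [322.7 205.7] [ 0.5451 -0.0226  0.0573] [ 0.537 -0.038  0.055] [ 0.555 -0.009  0.059]
rail [279 212   6   7  17] [281.5 214.9] [0.5137 0.1238 0.0576] [0.503 0.115 0.056] [0.524 0.133 0.059]
```

View pics/topz.png

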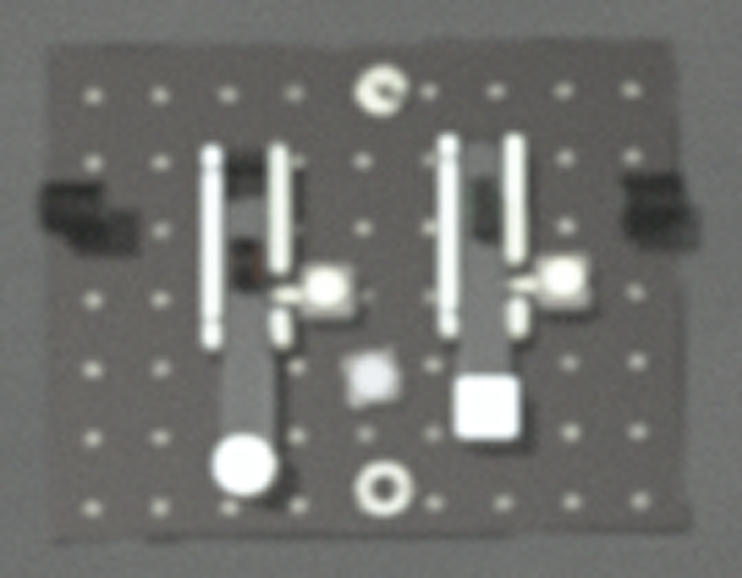

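>>> send_rows --pt "0 0 7.65 0 0 0 0" --pt "0 0 7.65 0 0 0 0" --pt "0 0 0 0.031 -0.027 0 0" --pt "0 0 0 0.031 -0.027 0 0" --pt "0 0 0 0.031 -0.027 0 0" --pt "0 0 0 0.031 -0.027 0 0" --pt "0 0 0 0.031 -0.027 0 0" --pt "0 0 0 0.031 -0.027 0 0" --pt "0 0 0 0.031 -0.027 0 0" --pt "0 0 0 0.031 -0.027 0 0" --pt "0 0 0 0.031 -0.027 0 0" --pt "0 0 0 0.031 -0.027 0 0" --pt "0 0 0 0.031 -0.027 0 0" --pt "0 0 0 0.031 -0.027 0 0" --pt "0 0 0 0.031 -0.027 0 0" --pt "0 0 0 0.031 -0.027 0 0" --pt "0 0 0 0.031 -0.027 0 0" --pt "0 0 0 0 0 0 0"

```text
t: 2.35
ee_pos: [0.5981, -0.0756, 0.2301]
orientation: [1.0, 0.001, -0.001, -0.0]
force: [0.6, -0.4, -0.5]
opening: 0.004
```

Run:
```python
from h import *
c=snap('wrist','w1'); 
R=cv2.Rodrigues(np.array(c['rvec'],float))[0]
for p in([.598,-.076,.064],[.593,.078,.064],[.514,-.024,.087],[.48,.13,.087]):
    q=cv2.projectPoints(np.array([p]),c['rvec'],c['tvec'],np.array([[c['fx'],0,c['cx']],[0,c['fy'],c['cy']],[0,0,1.]]),None)[0].ravel(); print(p,q.round())
```

```text
[0.598, -0.076, 0.064] [315. 185.]
[0.593, 0.078, 0.064] [179. 189.]
[0.514, -0.024, 0.087] [269. 261.]
[0.48, 0.13, 0.087] [141. 286.]
```

View pics/w1.png

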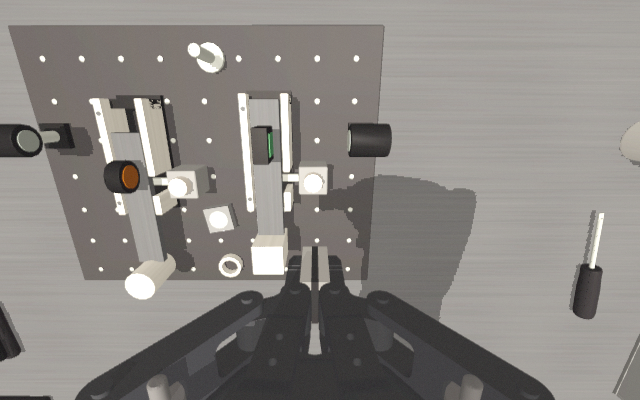

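Run:
```python
from h import *
c=dict(np.load('pics/top1.npz'));P=cloud(c)
for a in((165,190,240,262),(165,190,345,365)):
    q=P[a[0]:a[1],a[2]:a[3]].reshape(-1,3); q=q[q[:,2]>.07]; print(q.min(0),q.max(0))
c=dict(np.load('pics/w1.npz'));P=cloud(c)
q=P[172:194,302:325].reshape(-1,3);q=q[(q[:,2]>.058)&(q[:,2]<.068)];print('btn',np.median(q,0),q.min(0),q.max(0),(q.max(0)+q.min(0))/2)
q=P[172:200,165:195].reshape(-1,3);q=q[(q[:,2]>.0605)&(q[:,2]<.068)];print('rbtn',np.median(q,0),(q.max(0)+q.min(0))/2)
q=P[255:305,120:180].reshape(-1,3);q=q[(q[:,2]>.084)&(q[:,2]<.09)];print('rknob',np.median(q,0),q.min(0),q.max(0))
q=P[225:280,250:290].reshape(-1,3);q=q[(q[:,2]>.084)&(q[:,2]<.09)];print('sknob',np.median(q,0),q.min(0),q.max(0))
```

```text
[0.34459839 0.01100989 0.07248855] [0.66243121 0.25796778 1.81938195]
[ 0.34459839 -0.15190051  0.07145917] [0.66162116 0.01100989 1.81938195]
btn [ 0.60165172 -0.07410797  0.0642946 ] [ 0.59105404 -0.08432714  0.05863117] [ 0.6113668  -0.06395948  0.06611976] [ 0.60121042 -0.07414331  0.06237546]
rbtn [0.59599077 0.07875458 0.06406929] [0.59551724 0.07914451 0.06357569]
rknob [0.48190151 0.13015042 0.08709369] [0.46255172 0.11310826 0.0840641 ] [0.4986867  0.14889733 0.08908428]
sknob [ 0.51707135 -0.02226526  0.08722889] [ 0.49750854 -0.04005324  0.08404435] [ 0.53412922 -0.00371912  0.08926987]
```

>>> send_rows --pt "0 0 0 0.002 0 0.04 0" --pt "0 0 0 0 0 0.04 0" --pt "0 0 0 0 0 0.04 0" --pt "0 0 0 0 0 0.03 0" --pt "0 0 0 0 0 0.01 0" --pt "0 0 0 0 0 0.005 0" --pt "0 0 0 0 0 0.004 0" --pt "0 0 0 0 0 0 0"

```text
t: 3.4
ee_pos: [0.5993, -0.0776, 0.063]
orientation: [1.0, -0.0, 0.001, 0.0]
force: [0.7, 0.0, -0.3]
opening: -0.003
```

>>> send_rows --pt "0 0 0 0 -0.002 0.003 0" --pt "0 0 0 0 0 0.003 0" --pt "0 0 0 0 0 0.002 0" --pt "0 0 0 0 0 0 0"

```text
t: 3.9
ee_pos: [0.5992, -0.0753, 0.0544]
orientation: [1.0, -0.0, 0.0, -0.0]
force: [2.0, 0.3, 3.4]
opening: 0.002
```

Run:
```python
from h import *
c=snap('scene','s2'); im=c['color'][150:290,260:450,::-1]
cv2.imwrite('pics/s2z.png',cv2.resize(im,None,fx=4,fy=4,interpolation=cv2.INTER_CUBIC))
print(arm.get_state()['force'],arm.get_state()['ee_pos'])
```

```text
[2.70017612 0.68017314 4.82995693] [ 0.5992163  -0.07527413  0.05444385]
```

View pics/s2z.png

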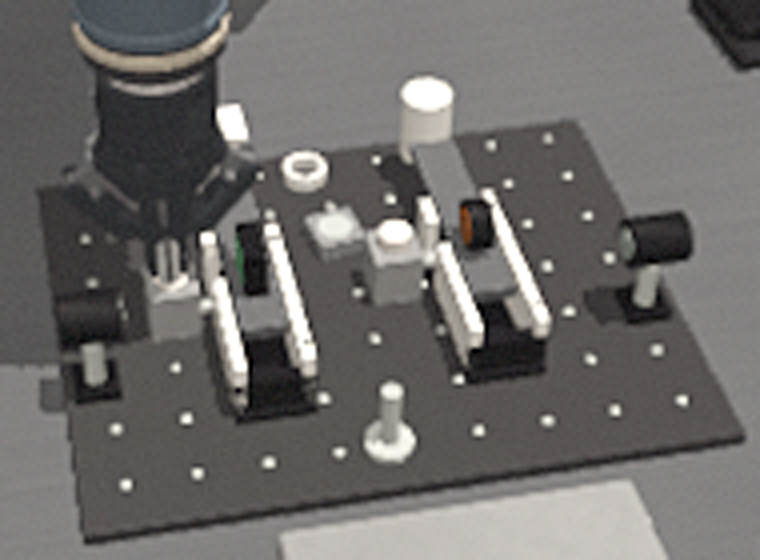

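The square slide's cell and knob look moved out, so it has released. I'll lift and travel to a spot in front of the round knob.

>>> send_rows --pt "0 0 0 0 0 -0.01 0" --pt "0 0 0 0 0 -0.04 0" --pt "0 0 0 0 0 -0.05 0" --pt "0 0 0 -0.01 0 -0.02 0" --pt "0 0 0 -0.035 -0.041 0 0" --pt "0 0 0 -0.035 -0.041 0 0" --pt "0 0 0 -0.035 -0.041 0 0" --pt "0 0 0 -0.035 -0.041 0 0" --pt "0 0 0 -0.026 -0.041 0 0" --pt "0 0 0 0 0 0 0"

```text
t: 5.2
ee_pos: [0.4209, 0.0569, 0.177]
orientation: [0.999, 0.046, -0.002, -0.029]
force: [0.1, -1.4, 0.0]
opening: 0.004
```

Run:
```python
from h import *
c=snap('wrist','w3'); P=cloud(c); s=snap('scene','s3'); print(arm.get_state()['ee_pos'],arm.get_state()['t'])
m=((P[...,2]>.080)&(P[...,2]<.0905)&(c['depth']>0)).astype(np.uint8)
n,l,st,ce=cv2.connectedComponentsWithStats(m)
for i in range(1,n):
    if st[i,4]>60: q=P[l==i]; print(ce[i].round(),st[i,4],np.median(q,0).round(4),q.min(0).round(3),q.max(0).round(3))
im=np.vstack([c['color'],])[:,:,::-1]
z=cv2.resize(s['color'][150:290,260:450,::-1],None,fx=4,fy=4,interpolation=cv2.INTER_CUBIC)
cv2.imwrite('pics/s3z.png',z)
```

```text
[0.42274165 0.05628875 0.17694202] 5.3
[238. 129.] 1561 [0.481  0.1301 0.0872] [0.462 0.113 0.08 ] [0.498 0.148 0.09 ]
[426. 141.] 2206 [ 0.4861 -0.0209  0.0873] [ 0.467 -0.04   0.08 ] [ 0.503 -0.003  0.09 ]
```

View pics/s3z.png

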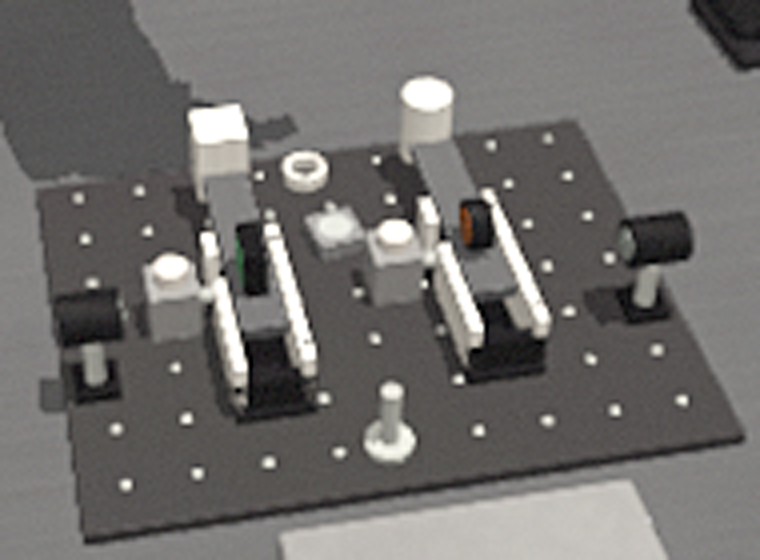

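View pics/w3.png

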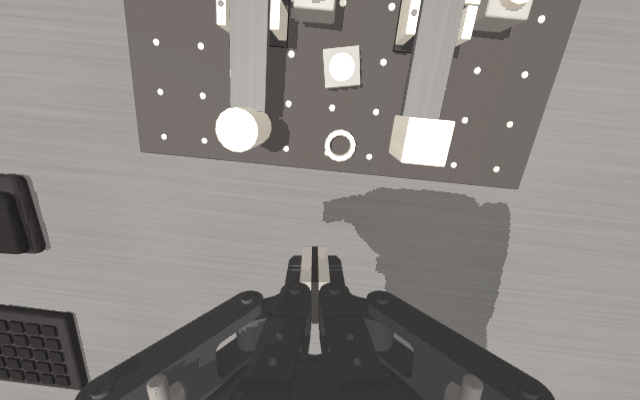

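The wrist view shows the square knob at x=0.486, 31 mm further out than before, so it's fully out. The round knob is still at 0.481. That travel was speed-limited and left the tool slightly tilted, so I'll work out a correction.

Run:
```python
from h import *
from scipy.spatial.transform import Rotation as R
s=arm.get_state(); q=R.from_quat(s['orientation']); print(s['ee_pos'],s['orientation'],(q.inv()*R.from_quat([1,0,0,0])).as_rotvec(degrees=True)); print(s['joint_positions'])
print(q.inv().apply(np.array([.425,.130,.15])-s['ee_pos']))
```

```text
[0.42274165 0.05628875 0.17694202] [ 0.99855855  0.04502763 -0.00173699 -0.02916011] [-3.34310916  0.19913972  5.16226744]
[ 0.08914829  0.08171062 -0.32911268  1.16087449  0.05842497  3.14059038]
[ 0.00890787 -0.07151093  0.0311634 ]
```

Run:
```python
from h import *
from scipy.spatial.transform import Rotation as R
s=arm.get_state(); q=R.from_quat(s['orientation']); x=q.apply([1,0,0]); yaw=np.arctan2(x[1],x[0]); print(np.degrees(yaw))
d=R.from_quat([np.cos(yaw/2),np.sin(yaw/2),0,0]); print((q.inv()*d).as_rotvec(degrees=True))
c=dict(np.load('pics/w3.npz'));print(-cv2.Rodrigues(c['rvec'])[0].T@c['tvec'].ravel())
```

```text
5.165148429403374
[-3.34755377e+00  4.82834205e-02 -1.41090104e-03]
[0.50353073 0.05586591 0.31965198]
```

>>> send_rows --pt "-3.35 0 0 0 0 0 0" --pt "0 0 -10.28 0 0 0 0" --pt "0 0 -10.28 0 0 0 0" --pt "0 0 -10.28 0 0 0 0" --pt "0 0 -10.28 0 0 0 0" --pt "0 0 -10.28 0 0 0 0" --pt "0 0 -10.28 0 0 0 0" --pt "0 0 -10.28 0 0 0 0" --pt "0 0 -10.28 0 0 0 0" --pt "0 0 -10.28 0 0 0 0" --pt "0 0 -10.28 0 0 0 0" --pt "0 0 -10.28 0 0 0 0" --pt "0 0 -10.28 0 0 0 0" --pt "0 0 -10.28 0 0 0 0" --pt "0 0 -10.28 0 0 0 0" --pt "0 0 -10.28 0 0 0 0" --pt "0 0 -10.28 0 0 0 0" --pt "0 0 -10.28 0 0 0 0" --pt "0 0 0 0 0 0 0"

```text
t: 7.68
ee_pos: [0.4243, 0.0458, 0.1767]
orientation: [-0.005, 1.0, 0.004, -0.001]
force: [-0.3, 0.8, -0.5]
opening: 0.0
```

Run:
```python
from h import *
from scipy.spatial.transform import Rotation as R
s=arm.get_state(); q=R.from_quat(s['orientation']); print(s['ee_pos'],s['joint_positions'],(q.inv()*R.from_quat([0,1,0,0])).as_rotvec(degrees=True),s['t'])
```

```text
[0.42432754 0.04576726 0.17666208] [ 0.10095369  0.08348295 -0.3265204   1.16220237  0.00877556  0.0914181 ] [ 0.49272504 -0.12866677  0.54599099] 7.675
```

>>> send_rows --pt "0.5 0 0.5 0 0.042 0 0" --pt "0 0 0 0 0.042 0.017 0" --pt "0 0 0 0 0 0.04 0" --pt "0 0 0 0 0 0.04 0" --pt "0 0 0 0 0 0.03 0" --pt "0 0 0 0 0 0 0"

```text
t: 8.43
ee_pos: [0.4218, 0.1295, 0.0488]
orientation: [0.001, 1.0, -0.001, -0.003]
force: [-0.6, -0.1, 0.8]
opening: -0.005
```

Run:
```python
from h import *
c=snap('scene','s4'); z=cv2.resize(c['color'][120:260,290:450,::-1],None,fx=4,fy=4,interpolation=cv2.INTER_CUBIC)
cv2.imwrite('pics/s4z.png',z); s=arm.get_state();print(s['ee_pos'],s['orientation'],s['joint_positions'],s['force'])
```

```text
[0.42289956 0.12985092 0.05022749] [ 4.04522881e-04  9.99998590e-01 -2.28891083e-04 -1.61359919e-03] [ 2.97547556e-01  2.20706437e-01 -5.07769205e-01  8.45540081e-01
  5.09773678e-04  2.98355782e-01] [ 0.05000405 -0.13168707  0.30937254]
```

View pics/s4z.png

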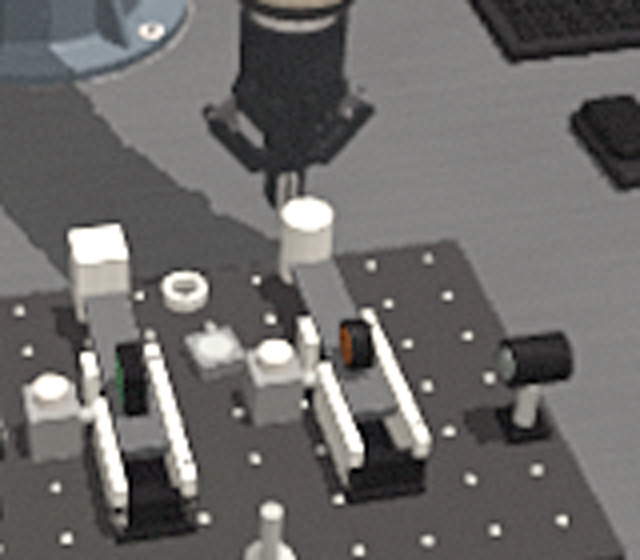

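>>> send_rows --pt "0 0 0 -0.02 0 0 0" --pt "0 0 0 -0.006 0 0 0" --pt "0 0 0 -0.004 0 0 0" --pt "0 0 0 -0.004 0 0 0" --pt "0 0 0 0 0 0 0"

```text
t: 9.1
ee_pos: [0.4567, 0.1302, 0.0506]
orientation: [-0.001, 1.0, 0.0, -0.001]
force: [-4.9, 0.2, 3.0]
opening: -0.0
```

>>> send_rows --pt "0 0 0 -0.008 0 0 0" --pt "0 0 0 -0.008 0 0 0" --pt "0 0 0 -0.008 0 0 0" --pt "0 0 0 -0.006 0 0 0" --pt "0 0 0 -0.006 0 0 0" --pt "0 0 0 -0.004 0 0 0" --pt "0 0 0 0 0 0 0"

```text
t: 9.98
ee_pos: [0.4963, 0.1303, 0.0503]
orientation: [-0.001, 1.0, 0.0, -0.002]
force: [-8.0, 1.1, 4.8]
opening: -0.002
```

Run:
```python
from h import *
c=snap('top','t5'); P=cloud(c); s=arm.get_state();print(s['ee_pos'],s['force'])
c2=snap('scene','s5'); z=cv2.resize(c2['color'][120:260,290:450,::-1],None,fx=4,fy=4,interpolation=cv2.INTER_CUBIC)
cv2.imwrite('pics/s5z.png',z)
q=P[170:240,270:292].reshape(-1,3); q=q[(q[:,2]>.08)&(q[:,2]<.094)]; print(np.sort(q[:,0]).round(3)[::4])
```

```text
[0.49615236 0.13034941 0.050349  ] [-8.48113852  1.23346661  4.01893511]
[0.641 0.645 0.648 0.652 0.656 0.66  0.662 0.667 0.67 ]
```

View pics/s5z.png

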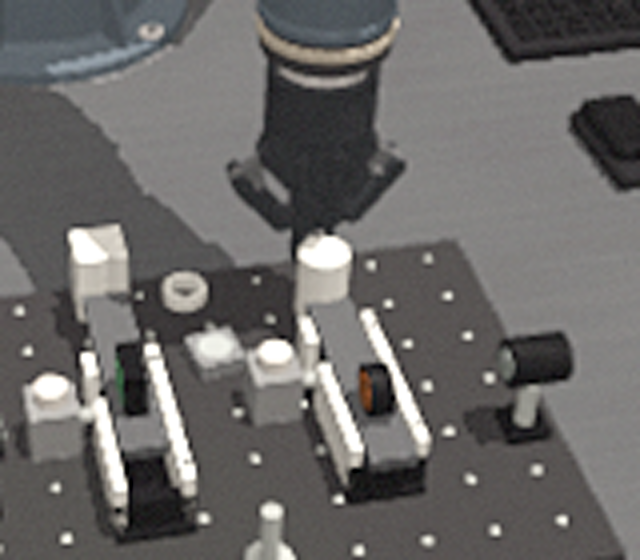

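The slide is about 44 mm in, inside the 32–55 mm window, and the 8.4 N reading matches the spring there. Now I'll back off and lift clear.

>>> send_rows --pt "0 0 0 0.006 0 0 0" --pt "0 0 0 0.006 0 0 0" --pt "0 0 0 0.01 0 0 0" --pt "0 0 0 0.02 0 0 0" --pt "0 0 0 0.03 0 0 0" --pt "0 0 0 0 0 -0.04 0" --pt "0 0 0 0 0 -0.05 0" --pt "0 0 0 0.01 0 -0.05 0" --pt "0 0 0 0 0 0 0" --pt "0 0 0 0 0 0 0"

```text
t: 11.32
ee_pos: [0.4153, 0.13, 0.1902]
orientation: [-0.001, 1.0, 0.0, -0.001]
force: [-0.2, -0.4, -0.7]
opening: 0.001
```

Run:
```python
from h import *
c=snap('top','t6'); c2=snap('scene','s6'); s=arm.get_state();print(s['t'],s['ee_pos'],s['force'])
def cells(c,f):
    P=cloud(c)
    m=((P[...,2]>.078)&(P[...,2]<.094)&(c['depth']>0)&(P[...,0]>.42)&(P[...,0]<.75)&(abs(P[...,1]-.06)<.22)).astype(np.uint8)
    n,l,st,ce=cv2.connectedComponentsWithStats(m)
    for i in range(1,n):
        if st[i,4]>14: q=P[l==i]; print(f,ce[i].round(),st[i,4],np.median(q,0).round(3),q.min(0).round(3),q.max(0).round(3))
cells(dict(np.load('pics/top1.npz')),'top0');cells(c,'top'); cells(dict(np.load('pics/scene1.npz')),'sc0');cells(dict(np.load('pics/s5.npz')),'sc5');cells(c2,'sc')
cv2.imwrite('pics/s6z.png',cv2.resize(c2['color'][140:290,260:450,::-1],None,fx=4,fy=4,interpolation=cv2.INTER_CUBIC))
```

```text
11.425 [0.41488793 0.12988816 0.1893913 ] [-0.54887989 -0.32497518 -0.0466116 ]
top0 [248. 177.] 86 [0.645 0.239 0.087] [0.632 0.218 0.078] [0.662 0.258 0.094]
top0 [323. 177.] 34 [ 0.643 -0.024  0.089] [ 0.626 -0.031  0.082] [ 0.66  -0.017  0.094]
top0 [354. 176.] 88 [ 0.645 -0.13   0.087] [ 0.632 -0.152  0.078] [ 0.661 -0.112  0.094]
top0 [279. 187.] 40 [0.609 0.13  0.088] [0.592 0.123 0.079] [0.624 0.138 0.094]
top0 [324. 214.] 95 [ 0.513 -0.026  0.087] [ 0.496 -0.04   0.078] [ 0.531 -0.009  0.094]
top0 [279. 224.] 76 [0.479 0.13  0.087] [0.461 0.113 0.078] [0.497 0.145 0.093]
top [248. 177.] 93 [0.646 0.236 0.087] [0.631 0.219 0.079] [0.662 0.258 0.094]
top [354. 176.] 89 [ 0.645 -0.133  0.088] [ 0.632 -0.151  0.078] [ 0.661 -0.112  0.094]
top [279. 179.] 38 [0.637 0.13  0.087] [0.619 0.12  0.08 ] [0.653 0.138 0.093]
top [323. 182.] 15 [ 0.626 -0.027  0.09 ] [ 0.613 -0.031  0.083] [ 0.632 -0.017  0.094]
top [323. 188.] 20 [ 0.603 -0.024  0.09 ] [ 0.596 -0.031  0.085] [ 0.617 -0.017  0.094]
top [324. 222.] 104 [ 0.485 -0.025  0.086] [ 0.467 -0.04   0.078] [ 0.502 -0.008  0.094]
sc
[... 805 characters left out ...]
29  0.079] [ 0.637 -0.012  0.094]
sc5 [385. 216.] 82 [0.664 0.131 0.087] [0.643 0.124 0.078] [0.674 0.142 0.094]
sc5 [282. 228.] 159 [ 0.658 -0.129  0.088] [ 0.639 -0.15   0.078] [ 0.668 -0.11   0.094]
sc [314. 182.] 132 [ 0.492 -0.022  0.087] [ 0.466 -0.039  0.078] [ 0.507 -0.003  0.09 ]
sc [369. 181.] 100 [0.517 0.132 0.087] [0.493 0.116 0.078] [0.53  0.149 0.09 ]
sc [424. 208.] 155 [0.657 0.24  0.087] [0.637 0.222 0.078] [0.668 0.263 0.094]
sc [323. 212.] 95 [ 0.624 -0.021  0.091] [ 0.599 -0.029  0.078] [ 0.637 -0.012  0.094]
sc [383. 212.] 77 [0.649 0.131 0.087] [0.627 0.124 0.078] [0.66  0.141 0.093]
sc [282. 228.] 165 [ 0.658 -0.13   0.088] [ 0.638 -0.15   0.078] [ 0.668 -0.109  0.093]
```

View pics/s6z.png

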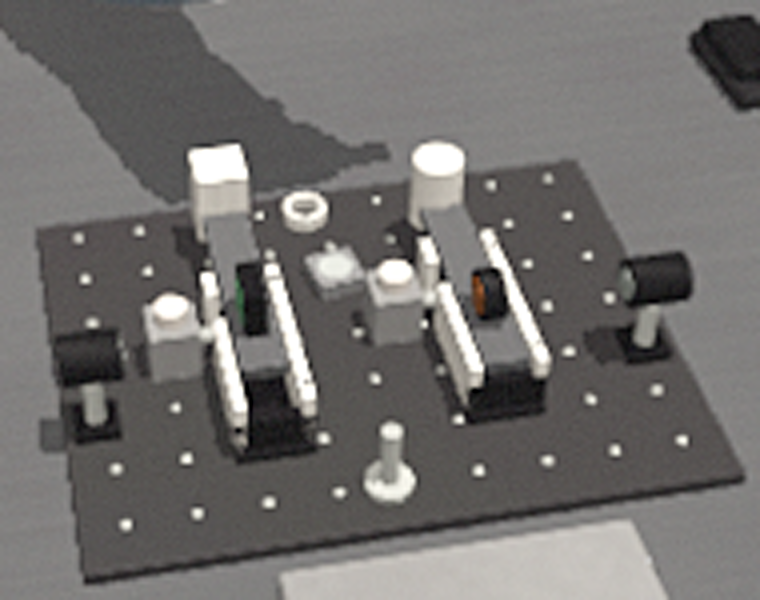

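Round slide: the knob went from 0.487 to 0.517, so it's latched at 30 mm. Square slide: the knob went from 0.521 to 0.492, so it's fully out. The loose parts haven't moved and the arm is clear, so I'm handing in.

```bash
python3 -c "
from rig import arm
print(arm.hand_in())"
```

```text
the job is handed in; nothing more can be done
None
```

The filter swap is done and handed in at about 11.4 s, well inside the 40 s limit.

- **Square slide:** I pressed its release button about 10 mm with the closed fingertips, at about 5 N. The slide sprang out 29–31 mm, which is fully out.
- **Round slide:** I then pushed its knob in about 44 mm, at about 8 N with the slide held in, and backed off. In the last scene picture the knob and cell sit 30–31 mm further in than at the start, so it is latched at mid position. The top view gave about 28 mm for the cell, which agrees within its resolution.
- **Surroundings:** In the last picture of the breadboard, the loose parts look unmoved. I did not re-measure the ones on the table. The arm was clear of everything, with forces near zero.

**What went off plan:** on the way to the round knob the last joint reached its range limit and the tool tilted about 3°. I corrected it in free air and turned the tool half round before pushing.

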